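# Spread a snap ring onto the stage drive's axle

## Robot

A 6-joint arm with a two-finger parallel gripper is mounted at the origin on the work surface. World frame = base frame: x ahead of the robot, y to its left, z up, the work surface at z = 0. Lengths are in mm, angles in rad, forces in N, time in s.
With the tool pointing down it reaches from about 350 to 975 mm from the base axis. Payload 7.1 kg.
Tool frame: the origin (TCP) lies at the very end of the fingers, on their centre line; the grasp point (between the pads) lies 19 mm behind it (ctrl.grasp_offset is the distance from the TCP to the grasp point, in mm); z points along the fingers, y is the line along which they close (so a half turn about z gives the same grasp; the last joint's range is limited). The gripper opens to 88 mm and grips with 3 to 60 N. Pads are 20 mm wide; open, the fingers measure 115 mm over their backs; the gripper's body (75 mm by 178 mm) begins 61 mm behind the grasp point.
Start: joints at [1.098, 0.423, 1.63, -0, 1.089, -0.019], TCP at [273.957, 561.74, 222.675] pointing down, gripper open.
Joint ranges: [-3, 3], [-0.9, 2.11], [0.09, 2.58], [-1.31, 4.45], [0.11, 2.69], [-2.54, 2.54]. Speed limits (rad/s): [2.39, 2.39, 3.01, 3.14, 3.14, 3.14].

## Interface

Orientations are given as a rotation vector (axis times angle).
In Python, from workcell import ctrl, viewer, ticket, models gives the robot as it stands.
- The arm moves only by the tool play_rows, never from a script. Its arguments are lists of equal length, an entry for each row: "dp": the shift along the world's x, y, z in mm, a list of three; "yaw": the turn about the world's z in degrees. In form: {"dp": [[tx, ty, tz], ...], "yaw": [yaw, ...]}. A call has 1 to 8 rows; each row shifts and turns the commanded pose from where the row before left it; what a row does not reach is not made up. A row lasts 1/12 s, in which the tool goes at most 41.7 mm and 7.16 degrees, less where a joint would pass 70% of its speed; a pose out of reach is approached as far as the arm can. A call is refused whole if a number of a shift passes 41.7 or a number of a turn 7.16, either way. A call with a gripper value outside its range is refused whole. "gripper" is the closure, from 0 (fully open) to 1 (shut), set as the call begins (left out, the last holds). The fingers move at their own pace and stop on an object; the grip force is fixed at half the most. Time passes only in rows, so rows that do not move let the fingers close. It gives the time, the measured TCP pose, the force, the opening and the grip force at its end, in the units of the state.
- ctrl.get_obs(): the state, without advancing time (a new reading comes with each control period).
- viewer.get_image(name): name is "scene" or "top" or "wrist"; returns a dict with "pixels" (420x560x3 uint8, red, green, blue), "range_z" (420x560 float32, mm along the optical axis (not along the pixel's ray), 0 where there is no reading), "fx", "fy", "cx", "cy" (pixels), "dist_coeffs" ([k1, k2, p1, p2, k3] as OpenCV has them; the pictures are not rectified), "T" (4x4, takes a point from camera to world coordinates); the wrist camera has in their place "hand_eye" (4x4, takes a point from camera to tool coordinates, whose origin is the TCP and whose axes are the flange's). Camera axes: x right, y up, looking along -z (the intrinsics and any distortion apply to the point x, -y, -z); pixel columns grow to the right and rows downward; lengths in mm; the calibration is good to about 2 mm. A picture is of the moment at which its call begins: read the wrist's pose just before it.
- ticket.close_job(): hands the job in; it is judged then, once.
Trained networks look in a picture, given as the dict that the camera call returned (one of the last four; its "shot" number tells which), for a name from the list of things; names that differ only in an ending like _2 or _b are one class to them, and where a whole thing is asked for, a point or a joint stands for the part that bears it (a point fixed in the world has none). Each returns a list of dicts, best first, with "conf" (0 to 1); they miss things now and then, are a little off and sometimes report something else, mostly with a low value. They report only what shows in the picture. A call takes as long as a camera call.
- models.look_for(picture, name): "bbox" ([centre column, centre row, width, height] in pixels, round what is visible of it).
- models.landmark_of(picture, name): "location" ([column, row] in pixels: a listed point, or the origin of a listed thing).
The state is a dict: "t": time; "qpos": joint angles; "qvel": joint speeds; "joint_torque": joint torques, N m; "ee_pos": TCP position; "orientation": TCP orientation; "ft_force": force on the tool from outside, world axes, zero at the start; "moment": the same for the moment, N m; "width": finger opening in mm; "grasp_force": force on a finger pad.
Only numpy, scipy, OpenCV 4.12 (cv2) and the standard library are available. Lean on these libraries where they do the work, as an engineer would, in place of code of your own. Each camera call takes 0.05 s, during which the arm holds its last target. There are 200 camera calls.

## Task

Lift the loose cover off the pins of the drive housing and lay it flat on the rubber mat. Then take the ring pliers out of their stand, spread the snap ring with them, lift it off its stand and slide it over the axle stub in the housing, down until it rests on the brass collar, level with the groove. Touch the ring only with the pliers, leave the other things where they are, and finish still squeezing the pliers, holding the ring spread in place there: do not let go.

Things in the scene. Friction and masses are not known exactly. Their poses are not given: they have to be found in the camera images.
- housing: Cream square drive housing, fixed: open-topped box 150 x 150 mm, 88 mm high, walls 8 mm, inside free 67 mm each way from its middle. Origin: centre of its underside, x and y along its sides. Two steel pins, 6 mm thick, stand 10 mm above the rim at (+60, +60) and (-60, -60) mm on corner pillars of 8 mm radius. The axle stub stands in its middle, hidden by the cover at first.
- seat (a point): Point on the upright axle's axis, level with the top of its brass collar (26 mm radius), 45 mm above the bench; the ring's origin belongs here. Above the collar: groove of 17 mm radius, 45 to 52 mm above the bench; steel shaft of 20 mm radius, 52 to 67 mm; tapered end, to 14 mm radius at 75 mm.
- cover: Loose aluminium cover plate 150 x 150 x 5 mm, 0.2 to 0.4 kg, lying on the housing's rim with two 8 mm holes over the pins. Origin: centre of its underside, z up. In its middle a round black knob of 22 mm diameter stands on the plate from 5 to 35 mm above the origin.
- mat: Grey rubber mat 190 x 190 mm, 3 mm thick, fixed on the bench. Origin: centre of its underside.
- pstand: Grey plastic stand 80 (x) x 70 (y) x 75 mm high, fixed; the pliers stand in it, tips down through a slot 36 mm (x) by 48 mm (y) open at the top, their x and y along the stand's. They come free when lifted 65 mm straight up. Origin: centre of its underside.
- pliers: Snap ring pliers, 0.2 kg, standing tips down; squeezing the two handles SPREADS the tips (uncrossed levers). Origin: middle of the steel bracket, 56 (x) x 26 (y) x 14 mm, that joins the levers and rests on the stand's top, 82 mm above the bench. z up to the handles, y across the two handles, along which they are squeezed; the two sides and front and back are alike.
- pliers_grip (a point): Middle between the two black handle pads, 48 mm above the pliers' origin: grip here from above, closing along the pliers' y. Pads are 22 mm wide (x) and reach from 30 to 66 mm above the origin; outer sides at rest 54 mm apart here (63 mm at their tops, where the fingers touch first), fully squeezed 32 mm apart and parallel, at a stop.
- pliers_tips (a point): Middle between the ends of the tips, 72 mm below the pliers' origin. The tips are two flat pins, 6 mm wide (x), 4 mm thick, 18 mm long; outer faces at rest 6 mm, fully squeezed 20 mm either side of the middle. Above each, 54 mm below the origin, is a shoulder 28 (x) x 12 mm that bears on top of the ring's ears.
- lever_l (a joint): Turn of each lever (both alike): 0 at rest, 0.233 rad at the stop with the tips fully spread. A spring resists with 11 N (at the tops, at rest) to 23 N per handle, the ring adds up to 12 N: to carry the pliers with the tips still narrow, close the fingers to about 59 mm only; closing the fingers fully with 70 N spreads them fully.
- rstand: Aluminium ring stand, fixed: foot of 40 mm radius, 8 mm high; round table of 26 mm radius, top 30 mm above the bench, on which the ring lies; a centre post of 12 mm radius up to 42 mm. A bar 60 mm long, equally high, at x = 41 to 49 mm carries the ears' ends; between table and bar there is room for the tips. Origin: centre of its underside; x as the ring's x within 6 degrees.
- ring: Steel snap ring, 60 g, lying flat: a back piece with two sprung arms hinged to it, 5 mm thick, 56 mm outside; bore 44 mm when spread (2 mm clear of the shaft all round), too narrow for the shaft at rest. Origin: on its underside (30 mm above the bench at first), centre of the spread bore; z up; x towards its open front, where the arms end in two ears.
- ring_ears (a point): Midway between the ears, level with their tops: 33 mm from the ring's origin along x, 8 mm above its underside. The ears run from x = 17 to 46 mm; at rest their inner faces are 10 mm either side of this point, spread 20 mm. Lower the tips between them here until the shoulders are 5 mm above the ears, then squeeze: friction carries the ring.
- ring_left (a joint): Spread of each ring arm (both alike): 0 at rest, about 0.2 rad spread by the fully squeezed pliers, when the ears push back with about 10 N each.
- oiler: Bystander: clear oil bottle 40 mm wide, 110 mm high, standing beyond the work.
- gauge: Bystander: steel plug gauge, 48 mm wide, 55 mm high.
- driver: Bystander: screwdriver 170 mm long, lying.

How it is judged:
By the outcome, as a careful person would: the job done as asked, in the order asked, and still so for the second after the job is handed in, while the arm keeps its last pose, push and grip.
It also fails if it takes over 59 s, if anything falls off the work surface, if the arm or the gripper's body presses on something with over 40 N, if the wrist force passes 120 N, or if a joint passes its speed limit or range.

## Working session

There is one attempt and no reset: what is moved stays moved. The work goes in short steps, Python scripts to look and compute and a tool call to move; the robot and the scene stay as the last step left them, time stands still between calls to the robot, and variables do not carry over. Pictures are saved under pics/ and viewed, at most 10 in all, crops included, and the job is handed in when it is done.

Besides the shell and the picture viewer there is one more tool, called after "Emit:" by a JSON object that holds its "name" and its "arguments", one argument or row to a line. play_rows: Moves the arm, as the interface text tells. Its arguments: {"type":"object","properties":{"dp":{"type":"array"},"yaw":{"type":"array"},"gripper":{"type":"number"}},"required":["dp","yaw"]}

```bash
mkdir -p pics; ls; cat > h.py <<'E'
import numpy as np, cv2
from scipy.spatial.transform import Rotation as R
from workcell import ctrl, viewer, ticket, models
def shot(name):
    o=ctrl.get_obs(); p=viewer.get_image(name)
    if 'T' not in p or p.get('T') is None:
        M=np.eye(4); M[:3,:3]=R.from_rotvec(o['orientation']).as_matrix(); M[:3,3]=o['ee_pos']
        p['Tw']=M@np.array(p['hand_eye'])
    else: p['Tw']=np.array(p['T'])
    return p
def ray(p,uv):
    K=np.array([[p['fx'],0,p['cx']],[0,p['fy'],p['cy']],[0,0,1.]])
    n=cv2.undistortPoints(np.array([[uv]],float),K,np.array(p['dist_coeffs'],float))[0,0]
    return np.array([n[0],-n[1],-1.])
def at_z(p,uv,z):
    d=p['Tw'][:3,:3]@ray(p,uv); c=p['Tw'][:3,3]
    return c+d*(z-c[2])/d[2]
def depth_pt(p,uv):
    u,v=int(round(uv[0])),int(round(uv[1])); w=p['range_z'][max(v-1,0):v+2,max(u-1,0):u+2]; w=w[w>0]
    if len(w)==0: return None
    return p['Tw'][:3,:3]@(ray(p,uv)*np.median(w))+p['Tw'][:3,3]
def cloud(p):
    h,w=p['range_z'].shape
    K=np.array([[p['fx'],0,p['cx']],[0,p['fy'],p['cy']],[0,0,1.]])
    u,v=np.meshgrid(np.arange(w),np.arange(h))
    n=cv2.undistortPoints(np.stack([u,v],-1).reshape(-1,1,2).astype(float),K,np.array(p['dist_coeffs'],float)).reshape(h,w,2)
    c=np.stack([n[...,0],-n[...,1],-np.ones((h,w))],-1)*p['range_z'][...,None]
    W=c@p['Tw'][:3,:3].T+p['Tw'][:3,3]; W[p['range_z']<=0]=np.nan
    return W
def save(p,n): cv2.imwrite('pics/'+n,cv2.cvtColor(p['pixels'],cv2.COLOR_RGB2BGR))
E
cat > a.py <<'E'
from h import *
np.set_printoptions(precision=1,suppress=True)
o=ctrl.get_obs(); print(o['ee_pos'],o['orientation'],o['width'],ctrl.grasp_offset)
p=shot('top'); save(p,'top0.png'); print(p['Tw'])
Z=dict(housing=0,cover=88,mat=0,pstand=0,pliers=82,pliers_grip=130,rstand=0,ring=30,ring_ears=38,oiler=0,gauge=0,driver=0)
for n,z in Z.items():
    for d in models.landmark_of(p,n)[:2]:
        uv=d['location']; print(n,round(d['conf'],2),np.array(uv),'z->',at_z(p,uv,z),'depth',depth_pt(p,uv))
p=shot('scene'); save(p,'scene0.png')
E
python3 a.py
```

```text
pics
[273.7 561.3 221.9] [-0.7 -3.1  0. ] 88.01508023935189 18.700000000000003
[[  -0.     1.    -0.2  434.7]
 [  -1.     0.     0.     3.1]
 [   0.     0.2    1.  1014.2]
 [   0.     0.     0.     1. ]]
cover 0.61 [304.  201.4] z-> [614.8 -77.4  88. ] depth [608.  -74.4 122.8]
mat 0.64 [428.3 268.1] z-> [ 472.2 -375.8    0. ] depth [ 472.1 -374.7    2.8]
mat 0.46 [303.4 200.7] z-> [633.6 -83.6   0. ] depth [609.5 -73.1 123.1]
pstand 0.64 [208.5 237.4] z-> [544.1 143.8   0. ] depth [534.6 131.5  88.4]
pliers 0.6 [205.7 227.9] z-> [556.2 139.1  82. ] depth [554.2 136.9  97.4]
pliers 0.51 [213.4 149.9] z-> [734.6 126.4  82. ] depth [742.1 129.5  58.4]
pliers_grip 0.7 [198.5 226.2] z-> [553.5 147.1 130. ] depth [559.  153.8  88.9]
rstand 0.63 [132.5 241.8] z-> [533.8 322.1   0. ] depth [529.8 309.2  41.1]
rstand 0.61 [208.6 228.3] z-> [566.  144.1   0. ] depth [550.4 127.5 119.8]
ring 0.77 [129.  241.9] z-> [530.7 320.6  30. ] depth [529.5 316.6  42.3]
ring_ears 0.61 [128.5 230.7] z-> [555.5 320.7  38. ] depth [556.6 323.4  29.5]
oiler 0.95 [212.9 150.9] z-> [758.4 138.4   0. ] depth [742.1 131.6  51. ]
gauge 0.86 [152.8 150.1] z-> [759.5 285.5   0. ] depth [749.8 277.1  30.1]
driver 0.6 [366.3 148.5] z-> [ 765.8 -241.3    0. ] depth [ 762.8 -239.1    9.2]
```

View pics/top0.png

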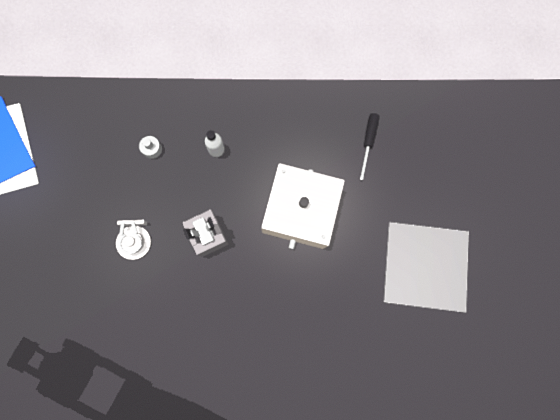

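View pics/scene0.png

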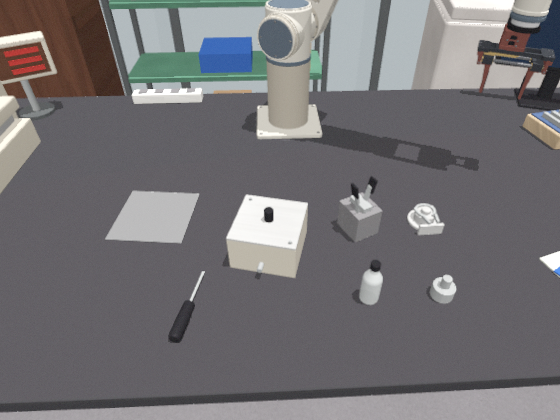

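```bash
cat > b.py <<'E'
from h import *
np.set_printoptions(precision=1,suppress=True)
p=shot('top'); W=cloud(p); z=W[...,2]
def rect(name,c,r,z0,z1):
    m=(z>z0)&(z<z1)&(np.hypot(W[...,0]-c[0],W[...,1]-c[1])<r)
    q=W[m][:,:2].astype(np.float32); 
    print(name,len(q),'rect',cv2.minAreaRect(q),'mean',q.mean(0),'z',np.median(W[m][:,2]))
rect('cover',(612,-76),120,88,97)
rect('knob',(612,-76),30,118,132)
rect('mat',(472,-375),150,1.5,5)
rect('pstand',(548,139),70,70,78)
rect('plierstop',(555,139),60,130,160)
rect('ring',(530,318),60,33,37.5)
rect('ringpost',(530,318),25,40,45)
rect('rstand+ring',(540,318),70,26,41)
E
python3 b.py
```

```text
cover 4422 rect ((608.6957397460938, -73.62676239013672), (149.92726135253906, 150.6050262451172), 75.2668685913086) mean [607.5 -73.5] z 92.68706404145411
knob 77 rect ((608.160888671875, -73.32183837890625), (19.250539779663086, 19.951383590698242), 89.0912857055664) mean [608.2 -73.4] z 122.48731857076132
mat 5098 rect ((472.292724609375, -375.00408935546875), (296.5487365722656, 293.20635986328125), 6.085921764373779) mean [ 473.5 -371.6] z 2.8171790603617524
pstand 575 rect ((548.8388671875, 145.69790649414062), (80.25090026855469, 69.68109893798828), 25.450485229492188) mean [546.5 142.2] z 74.52182661657878
plierstop 101 rect ((548.5051879882812, 145.5519561767578), (21.760114669799805, 61.37602233886719), 25.426599502563477) mean [547.  147.5] z 143.33423789167568
ring 185 rect ((539.9773559570312, 321.72064208984375), (73.364013671875, 53.94679260253906), 11.003618240356445) mean [534.7 319.4] z 35.1668090895605
ringpost 66 rect ((531.55419921875, 317.25933837890625), (21.78402328491211, 18.481040954589844), 89.07913970947266) mean [531.7 317.4] z 42.05386577409422
rstand+ring 573 rect ((542.6856689453125, 319.39434814453125), (76.48193359375, 59.5250129699707), 2.800527572631836) mean [541.1 319.8] z 32.377860168771804
```

The top view shows the cover at pixel (303,204) with its knob at (304,202). The pliers and their stand are at (205,233), the ring stand at (132,240) with its bar towards +x, and the mat at (428,267). The sizes match the ones given, so I move over the knob.

Emit:
{"name": "play_rows", "arguments": {
  "dp": [
    [10,-19,0],
    [18,-35,0],
    [19,-36,0],
    [19,-36,0],
    [19,-36,0],
    [19,-36,0],
    [19,-36,0],
    [19,-36,0]
  ],
  "yaw": [0,0,0,0,0,0,0,0],
  "gripper": 0.3
}}

```text
t: 1.42
ee_pos: [416.6, 290.0, 222.9]
orientation: [0.706, 3.061, 0.001]
ft_force: [0.2, 0.8, -0.3]
width: 61.9
grasp_force: 0.0
```

Emit:
{"name": "play_rows", "arguments": {
  "dp": [
    [19,-36,0],
    [19,-36,0],
    [19,-36,0],
    [19,-36,0],
    [19,-36,0],
    [19,-36,0],
    [19,-36,0],
    [19,-36,0]
  ],
  "yaw": [0,0,0,0,0,0,0,0]
}}

```text
t: 2.08
ee_pos: [568.6, 1.7, 222.9]
orientation: [0.707, 3.061, 0.0]
ft_force: [0.7, 0.8, 0.1]
width: 61.3
grasp_force: 0.0
```

Emit:
{"name": "play_rows", "arguments": {
  "dp": [
    [19,-36,0],
    [16,-30,0],
    [7,-13,0],
    [0,0,0]
  ],
  "yaw": [0,0,0,0]
}}

```text
t: 2.42
ee_pos: [611.2, -78.1, 222.5]
orientation: [0.712, 3.059, -0.0]
ft_force: [-0.3, -1.0, 0.8]
width: 61.2
grasp_force: 0.0
```

```bash
cat > c.py <<'E'
from h import *
np.set_printoptions(precision=1,suppress=True)
o=ctrl.get_obs(); M=R.from_rotvec(o['orientation']).as_matrix(); print(o['t'],o['ee_pos'],'yang',np.degrees(np.arctan2(M[1,1],M[0,1])),o['width'],o['qpos'],o['ft_force'])
p=shot('wrist'); save(p,'w1.png'); W=cloud(p); z=W[...,2]
m=(z>116)&(z<130)&(np.hypot(W[...,0]-608,W[...,1]+73.5)<25); q=W[m][:,:2].astype(np.float32)
print('knob',m.sum(),cv2.minEnclosingCircle(q),np.median(W[m][:,2]))
m=(z>88)&(z<98)&(np.hypot(W[...,0]-608,W[...,1]+73.5)<120); q=W[m][:,:2].astype(np.float32)
print(m.sum(),cv2.minAreaRect(q), np.median(W[m][:,2]))
print(p['hand_eye'])
E
python3 c.py
```

```text
2.4167 [611.2 -78.1 222.5] yang 63.80633932982423 61.226462595141456 [-0.1  0.4  1.7 -0.   1.1 -1.3] [-0.3 -1.   0.8]
knob 591 ((607.6083984375, -73.72239685058594), 10.835320472717285) 123.67303828389902
27196 ((607.6782836914062, -73.95662689208984), (150.70748901367188, 150.13816833496094), 75.37151336669922) 93.87405274787827
[[  -0.     1.     0.3   73.5]
 [   1.    -0.     0.     0.1]
 [   0.     0.3   -1.  -162.8]
 [   0.     0.     0.     1. ]]
```

Emit:
{"name": "play_rows", "arguments": {
  "dp": [
    [-1.7,2.2,-20],
    [-1.7,2.1,-33],
    [0,0,-33],
    [0,0,-25],
    [0,0,-12],
    [0,0,-3],
    [0,0,0]
  ],
  "yaw": [0,0,0,0,0,0,0]
}}

```text
t: 3.05
ee_pos: [606.1, -69.9, 96.5]
orientation: [-0.705, -3.06, -0.0]
ft_force: [-0.3, 0.6, 0.3]
width: 61.6
grasp_force: 0.0
```

Emit:
{"name": "play_rows", "arguments": {
  "dp": [
    [0,0,0],
    [0,0,0],
    [0,0,0],
    [0,0,0],
    [0,0,0],
    [0,0,0]
  ],
  "yaw": [0,0,0,0,0,0],
  "gripper": 1
}}

```text
t: 3.55
ee_pos: [606.8, -71.1, 97.2]
orientation: [0.707, 3.06, -0.0]
ft_force: [-2.3, -4.5, 1.2]
width: 24.9
grasp_force: 1.9
```

Emit:
{"name": "play_rows", "arguments": {
  "dp": [
    [1.2,-2.6,0],
    [0,0,0],
    [0,0,0],
    [0,0,0]
  ],
  "yaw": [0,0,0,0]
}}

```text
t: 3.88
ee_pos: [607.4, -73.2, 97.0]
orientation: [-0.707, -3.06, -0.001]
ft_force: [-3.2, 3.1, 4.5]
width: 21.3
grasp_force: 30.0
```

Emit:
{"name": "play_rows", "arguments": {
  "dp": [
    [0,0,2],
    [0,0,5],
    [0,0,8],
    [0,0,10],
    [0,0,12],
    [-2,-5,8],
    [-6,-14,0],
    [-10,-22,0]
  ],
  "yaw": [0,0,0,0,0,0,0,0]
}}

```text
t: 4.55
ee_pos: [590.5, -114.7, 142.9]
orientation: [0.703, 3.059, 0.0]
ft_force: [0.5, -1.1, -2.5]
width: 21.3
grasp_force: 30.0
```

Emit:
{"name": "play_rows", "arguments": {
  "dp": [
    [-12,-27,0],
    [-12,-27,0],
    [-12,-27,0],
    [-12,-27,0],
    [-12,-27,0],
    [-12,-27,0],
    [-12,-27,0],
    [-12,-27,0]
  ],
  "yaw": [1.5,1.5,1.5,1.5,1.5,1.5,1.5,1.4]
}}

```text
t: 5.22
ee_pos: [491.9, -332.7, 141.8]
orientation: [-0.384, -3.118, 0.0]
ft_force: [1.0, -0.9, -3.2]
width: 21.4
grasp_force: 30.0
```

Emit:
{"name": "play_rows", "arguments": {
  "dp": [
    [-11,-24,-5],
    [-8,-16,-10],
    [-3,-4,-20],
    [0,0,-25],
    [0,0,-25],
    [0,0,-20],
    [0,0,-10],
    [0,0,-5]
  ],
  "yaw": [0,0,0,0,0,0,0,0]
}}

```text
t: 5.88
ee_pos: [470.2, -374.5, 20.2]
orientation: [-0.386, -3.115, -0.002]
ft_force: [-0.3, -0.1, -3.0]
width: 21.3
grasp_force: 30.0
```

```bash
cat > d.py <<'E'
from h import *
np.set_printoptions(precision=1,suppress=True)
o=ctrl.get_obs(); print(o['t'],o['ee_pos'],o['width'],o['ft_force'],o['grasp_force'])
p=shot('wrist'); W=cloud(p); z=W[...,2]
from collections import Counter
m=~np.isnan(z); print(np.histogram(z[m],bins=np.arange(-5,60,3)))
m=(np.abs(z-o['ee_pos'][2]+3.7)<8)&(np.hypot(W[...,0]-o['ee_pos'][0],W[...,1]-o['ee_pos'][1])<120)
q=W[m][:,:2].astype(np.float32); print('cover',cv2.minAreaRect(q),np.median(z[m]))
m=(z>1)&(z<6)&(np.hypot(W[...,0]-472,W[...,1]+375)<140); q=W[m]
print('mat vis',q.min(0),q.max(0))
save(p,'w2.png')
E
python3 d.py
```

```text
5.8833 [ 470.2 -374.5   20.2] 21.304285557948397 [-0.3 -0.1 -3. ] 29.999645054340363
(array([    2, 60774, 53982,  8460,     0,    12,  2263, 46176,   153,
         180,   179,   197,   216,   202,   219,   273,   460,  1602,
         170,   204,   213]), array([-5, -2,  1,  4,  7, 10, 13, 16, 19, 22, 25, 28, 31, 34, 37, 40, 43,
       46, 49, 52, 55, 58]))
cover ((472.21746826171875, -374.8005676269531), (151.1393585205078, 150.8411865234375), 87.21638488769531) 17.053832180559397
mat vis [ 333.9 -515.     1. ] [ 574.4 -235.1    6. ]
```

View pics/w2.png

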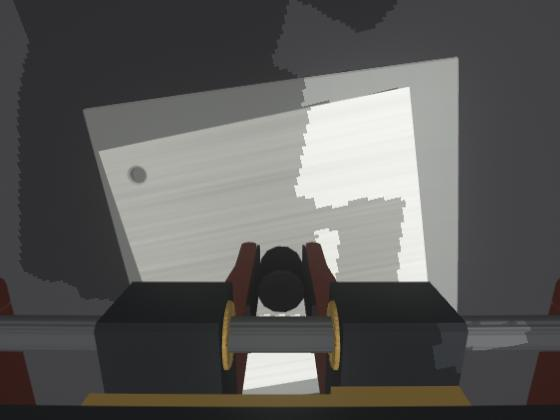

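The wrist view shows the cover at (260,180) inside the mat's edges (85..458), with mat showing on every side I can see. I set it down.

Emit:
{"name": "play_rows", "arguments": {
  "dp": [
    [0,0,-4],
    [0,0,-3],
    [0,0,-1.2],
    [0,0,0],
    [0,0,0]
  ],
  "yaw": [0,0,0,0,0]
}}

```text
t: 6.35
ee_pos: [472.1, -374.7, 14.1]
orientation: [0.385, 3.117, -0.001]
ft_force: [-0.4, 0.2, -2.8]
width: 21.4
grasp_force: 30.0
```

Emit:
{"name": "play_rows", "arguments": {
  "dp": [
    [0,0,0],
    [0,0,0],
    [0,0,0],
    [0,0,0],
    [0,0,0],
    [0,0,15],
    [0,0,35],
    [0,0,41]
  ],
  "yaw": [0,0,0,0,0,0,0,0],
  "gripper": 0.2
}}

```text
t: 7.02
ee_pos: [470.1, -373.2, 103.2]
orientation: [-0.385, -3.113, -0.005]
ft_force: [0.6, -0.8, -0.5]
width: 69.2
grasp_force: 0.0
```

```bash
sed -i 's/-o..ee_pos..\[2\]+3.7)<8/-8)<3/' d.py; python3 d.py; python3 -c "
from h import *
o=ctrl.get_obs();print(o['qpos'])"
```

```text
7.0167 [ 470.1 -373.2  103.2] 69.17400966326858 [ 0.6 -0.8 -0.5] 0.0
(array([    7, 74843, 56534,  5912, 30319,  1313,    32,    26,    29,
          28,    32,    30,    31,    47,   655,    20,     0,     0,
           0,     0,     0]), array([-5, -2,  1,  4,  7, 10, 13, 16, 19, 22, 25, 28, 31, 34, 37, 40, 43,
       46, 49, 52, 55, 58]))
cover ((473.63555908203125, -370.33868408203125), (187.81028747558594, 184.0118865966797), 83.3519058227539) 8.816956981858254
mat vis [ 332.2 -514.7    1. ] [ 612.  -235.4    6. ]
[-6.90802995e-01  5.33660738e-01  1.74794393e+00 -4.09055350e-05
  8.52028181e-01 -2.01547913e+00]
```

Emit:
{"name": "play_rows", "arguments": {
  "dp": [
    [3,5,30],
    [10,22,30],
    [14,35,14],
    [15,37,12],
    [15,37,12],
    [15,37,12],
    [15,37,12],
    [15,37,8]
  ],
  "yaw": [0,4,5,5,5,5,5,5]
}}

```text
t: 7.73
ee_pos: [574.6, -125.9, 235.9]
orientation: [-0.549, 3.091, -0.001]
ft_force: [0.7, 0.3, -0.1]
width: 70.2
grasp_force: 0.0
```

Emit:
{"name": "play_rows", "arguments": {
  "dp": [
    [14,35,0],
    [8,20,0],
    [0,0,0]
  ],
  "yaw": [4,1.7,0]
}}

```text
t: 7.98
ee_pos: [597.2, -68.8, 234.8]
orientation: [-0.704, 3.06, 0.0]
ft_force: [-0.8, -0.2, 0.4]
width: 70.7
grasp_force: 0.0
```

```bash
cat > e.py <<'E'
from h import *
np.set_printoptions(precision=1,suppress=True)
o=ctrl.get_obs(); print(o['t'],o['ee_pos'],o['qpos'])
p=shot('wrist'); save(p,'w3.png'); W=cloud(p); z=W[...,2]
d=np.hypot(W[...,0]-607.7,W[...,1]+73.9)
for a,b,r in ((72,80,30),(53,68,30),(42,49,40),(86,92,120)):
    m=(z>a)&(z<b)&(d<r); q=W[m][:,:2].astype(np.float32)
    if len(q)>5: print(a,b,len(q),np.median(z[m]),cv2.minEnclosingCircle(q),cv2.minAreaRect(q))
E
python3 e.py
```

```text
7.9833 [597.2 -68.8 234.8] [-0.1  0.4  1.7  0.   1.1 -2.2]
72 80 888 75.56191950787684 ((607.835205078125, -73.76695251464844), 17.703174591064453) ((607.871337890625, -73.72545623779297), (32.86621856689453, 33.55207443237305), 30.6717586517334)
53 68 125 63.37126673274719 ((608.0137329101562, -73.61791229248047), 20.166135787963867) ((608.3502807617188, -74.29904174804688), (40.0640754699707, 38.3419303894043), 21.61985206604004)
42 49 559 45.87995989872769 ((608.0980834960938, -73.873291015625), 26.11600112915039) ((605.6452026367188, -74.78359985351562), (46.9870719909668, 51.80894088745117), 21.00542640686035)
86 92 5653 88.78116114885069 ((607.6779174804688, -73.71422576904297), 105.66413116455078) ((608.0379638671875, -73.51766967773438), (150.7173614501953, 150.07879638671875), 75.25713348388672)
```

View pics/w3.png

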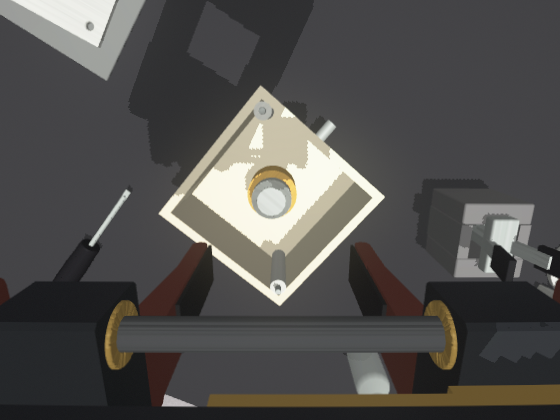

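The housing is open and the axle shows at pixel (270,190). Its measured radii and heights match the ones given. Next I look at the ring.

Emit:
{"name": "play_rows", "arguments": {
  "dp": [
    [-3,20,0],
    [-5,36,0],
    [-5,40,0],
    [-6,40,0],
    [-6,40,0],
    [-6,40,0],
    [-6,40,0],
    [-6,40,0]
  ],
  "yaw": [0,0,0,0,0,0,0,0]
}}

```text
t: 8.7
ee_pos: [552.4, 223.4, 234.4]
orientation: [0.692, -3.064, 0.001]
ft_force: [0.6, 0.7, -0.3]
width: 70.2
grasp_force: 0.0
```

Emit:
{"name": "play_rows", "arguments": {
  "dp": [
    [-6,40,-10],
    [-5,36,-15],
    [-2,19,-10],
    [0,0,0]
  ],
  "yaw": [0,0,0,0]
}}

```text
t: 9.03
ee_pos: [538.4, 319.9, 197.0]
orientation: [0.698, -3.06, 0.001]
ft_force: [-0.3, -1.6, 0.1]
width: 70.0
grasp_force: 0.0
```

```bash
cat > f.py <<'E'
from h import *
np.set_printoptions(precision=1,suppress=True)
o=ctrl.get_obs(); print(o['t'],o['ee_pos'],o['qpos'])
p=shot('wrist'); save(p,'w4.png'); W=cloud(p); z=W[...,2]
np.save('ring.npy',W)
d=np.hypot(W[...,0]-531.5,W[...,1]-317.3)
for n,a,b,r0,r in (('post',41,45,0,18),('ring+',33.5,37,0,60),('ears',37.2,41,13,60),('table/bar',28,32,0,60),('foot',6,11,0,50),('bar',28,32,38,60)):
    m=(z>a)&(z<b)&(d<r)&(d>=r0); q=W[m][:,:2].astype(np.float32)
    if len(q)>5: print(n,len(q),np.median(z[m]),q.mean(0),cv2.minEnclosingCircle(q),cv2.minAreaRect(q))
for n in ('ring','ring_ears','rstand'):
    for l in models.landmark_of(p,n)[:1]: print(n,l['conf'],np.array(l['location']),at_z(p,l['location'],{'ring':31,'ring_ears':39,'rstand':0}[n]))
u,v=[int(x) for x in (p['cx'],p['cy'])]
m=(d<70)&(z>5); r,c=np.where(m); r0,r1,c0,c1=r.min(),r.max(),c.min(),c.max(); print(r0,r1,c0,c1)
im=p['pixels'][r0:r1,c0:c1]; k=min(800/im.shape[1],600/im.shape[0])
cv2.imwrite('pics/ringc.png',cv2.cvtColor(cv2.resize(im,None,fx=k,fy=k),cv2.COLOR_RGB2BGR)); print(k)
E
python3 f.py
```

```text
9.0333 [538.4 319.9 197. ] [ 0.5  0.5  1.6  0.   1.  -1.5]
post 425 42.7170343975975 [530.4 319.6] ((530.7359619140625, 319.6187744140625), 11.536394119262695) ((530.3494873046875, 319.8187561035156), (22.364259719848633, 21.669239044189453), 11.22011661529541)
ring+ 830 35.764806356592715 [523.4 319.7] ((537.271484375, 323.55877685546875), 36.01321029663086) ((531.0541381835938, 323.9247741699219), (64.02137756347656, 54.16990661621094), 53.62632751464844)
ears 407 38.76146047636462 [556.1 323.7] ((540.2183837890625, 321.6641845703125), 37.129947662353516) ((539.0623779296875, 321.2300109863281), (71.85523986816406, 48.026241302490234), 6.994050025939941)
table/bar 1313 30.77685206194758 [543.5 320.1] ((546.1414184570312, 320.2730407714844), 43.81583786010742) ((541.1190185546875, 320.4223937988281), (77.18467712402344, 59.75511169433594), 2.162414789199829)
foot 2000 8.821070854304025 [525.7 315.6] ((536.4550170898438, 318.156005859375), 45.499542236328125) ((531.7745361328125, 319.6806640625), (81.2002944946289, 79.1752700805664), 2.53365159034729)
bar 384 30.673327649675798 [575.5 320.9] ((574.8123779296875, 321.69464111328125), 29.960508346557617) ((573.2571411132812, 321.6358947753906), (12.862693786621094, 59.75511169433594), 2.162414789199829)
ring_ears 0.77 [272.1 216.3] [560.8 322.   39. ]
rstand 0.82 [282.9 182.4] [532.5 320.3   0. ]
144 419 0 559
1.4311270125223614
```

View pics/ringc.png

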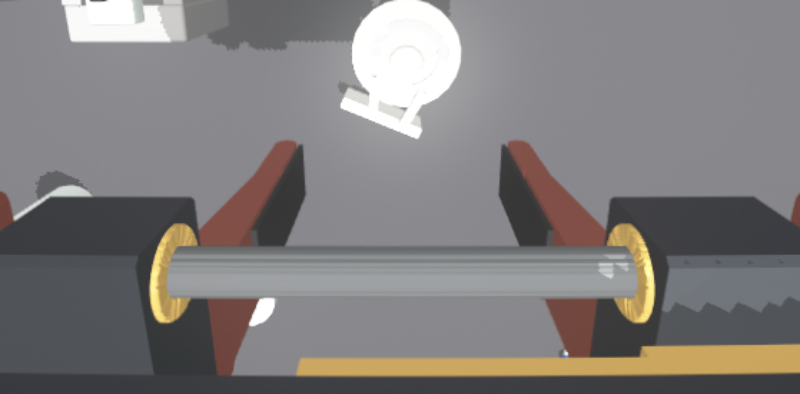

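The crop shows the ring on its stand at about (405,60), with its two ears running to the bar at (380,110). I fit the ears from the cloud I already have.

```bash
cat > g.py <<'E'
import numpy as np
np.set_printoptions(precision=1,suppress=True)
W=np.load('ring.npy'); z=W[...,2]; C=np.array([530.7,319.7])
a=np.radians(2.3); E=np.array([[np.cos(a),np.sin(a)],[-np.sin(a),np.cos(a)]])
L=(W[...,:2]-C)@E.T
m=(z>37.2)&(z<41)&(L[...,0]>15)&(L[...,0]<52)&(abs(L[...,1])<28); q=L[m]
print('x range',q[:,0].min(),q[:,0].max())
for s in (1,-1):
    e=q[s*(q[:,1]-2)>0]; f=np.polyfit(e[:,0],e[:,1],1); r=e[:,1]-np.polyval(f,e[:,0])
    print(s,len(e),'x',e[:,0].min(),e[:,0].max(),'slope deg',np.degrees(np.arctan(f[0])),'y@33',np.polyval(f,33),'halfw',np.percentile(r,[2,98]))
m=(z>33.8)&(z<37.2)&(np.hypot(L[...,0],L[...,1])<34)&(np.hypot(L[...,0],L[...,1])>16); q=L[m]
ang=np.degrees(np.arctan2(q[:,1],q[:,0])); 
for lo in range(-180,180,30):
    k=(ang>=lo)&(ang<lo+30); 
    if k.sum(): rr=np.hypot(*q[k].T); print(lo,k.sum(),np.percentile(rr,[3,97]))
E
python3 g.py
```

```text
x range 15.092255958660903 45.27559523350595
1 178 x 15.092255958660903 43.14725978104065 slope deg -6.94159122745117 y@33 16.352534762427567 halfw [-3.   3.1]
-1 178 x 16.719197442708392 45.27559523350595 slope deg 16.359681718867026 y@33 -9.867254138590946 halfw [-3.1  3. ]
-180 90 [22.6 28.5]
-150 93 [22.1 28.3]
-120 88 [20.3 28.4]
-90 69 [17.8 24.5]
-60 65 [16.2 22.5]
-30 18 [16.4 21.7]
0 3 [30.2 33. ]
30 61 [16.9 27.2]
60 72 [18.1 24.8]
90 82 [20.2 27.6]
120 103 [22.2 29.7]
150 85 [23.1 28.6]
```

Emit:
{"name": "play_rows", "arguments": {
  "dp": [
    [0,-20,15],
    [2,-37,15],
    [2,-40,5],
    [2,-40,0],
    [2,-25,0],
    [1,-11,0],
    [0,0,0]
  ],
  "yaw": [0,0,0,0,0,0,0]
}}

```text
t: 9.82
ee_pos: [549.2, 141.9, 235.4]
orientation: [-0.688, 3.064, -0.001]
ft_force: [-0.2, -0.0, 0.4]
width: 70.2
grasp_force: 0.0
```

```bash
cat > i.py <<'E'
from h import *
np.set_printoptions(precision=1,suppress=True)
o=ctrl.get_obs(); print(o['t'],o['ee_pos'],o['qpos'])
p=shot('wrist'); W=cloud(p); z=W[...,2]
d=np.hypot(W[...,0]-548.7,W[...,1]-145.6)
for n,a,b,r in (('pads',144,152,50),('bracket',87,92,45),('stand',72,78,70)):
    m=(z>a)&(z<b)&(d<r); q=W[m][:,:2].astype(np.float32)
    if len(q)>5: print(n,len(q),np.median(z[m]),q.mean(0),cv2.minAreaRect(q))
E
python3 i.py
```

```text
9.8167 [549.2 141.9 235.4] [ 0.2  0.3  1.7 -0.   1.1 -1.8]
pads 437 145.80849770424524 [547.6 145.4] ((547.6954345703125, 145.997314453125), (22.11839485168457, 61.40549850463867), 25.142818450927734)
bracket 1513 89.77971183196684 [546.6 145.4] ((547.5784301757812, 146.03775024414062), (55.69601058959961, 29.385229110717773), 26.098121643066406)
stand 2647 75.78767053137017 [539.9 142.2] ((547.8697509765625, 145.96905517578125), (79.77024841308594, 70.36431884765625), 25.376264572143555)
```

Emit:
{"name": "play_rows", "arguments": {
  "dp": [
    [-1,0.6,-15],
    [0,0,-28],
    [0,0,-30],
    [0,0,-25],
    [0,0,-15],
    [0,0,-8],
    [0,0,-2.5],
    [0,0,0]
  ],
  "yaw": [0,0,0,0,0,0,0,0],
  "gripper": 0
}}

```text
t: 10.53
ee_pos: [547.8, 146.7, 110.8]
orientation: [0.697, -3.063, -0.0]
ft_force: [0.7, 0.3, 0.7]
width: 87.9
grasp_force: 0.0
```

Emit:
{"name": "play_rows", "arguments": {
  "dp": [
    [0,0,0],
    [0,0,0],
    [0,0,0],
    [0,0,0],
    [0,0,0],
    [0,0,0]
  ],
  "yaw": [0,0,0,0,0,0],
  "gripper": 0.33
}}

```text
t: 11.03
ee_pos: [548.3, 146.0, 111.9]
orientation: [-0.695, 3.062, -0.0]
ft_force: [-0.5, -1.2, 6.5]
width: 59.2
grasp_force: 13.7
```

Emit:
{"name": "play_rows", "arguments": {
  "dp": [
    [0,0,4],
    [0,0,8],
    [0,0,12],
    [0,0,14],
    [0,0,14],
    [0,0,14],
    [0,0,12],
    [0,0,6]
  ],
  "yaw": [0,0,0,0,0,0,0,0]
}}

```text
t: 11.7
ee_pos: [548.6, 146.2, 197.3]
orientation: [-0.695, 3.061, 0.0]
ft_force: [0.7, 0.2, -2.3]
width: 59.3
grasp_force: 12.2
```

Emit:
{"name": "play_rows", "arguments": {
  "dp": [
    [1,8,0],
    [2,24,0],
    [2.5,32,0],
    [3,35,0],
    [3,35,0],
    [2.5,28,0],
    [1.45,16.2,0],
    [0,0,0]
  ],
  "yaw": [0,-3,-3,-3,-3,-3,-3.4,0]
}}

```text
t: 12.37
ee_pos: [562.7, 328.0, 194.0]
orientation: [0.198, -3.135, -0.001]
ft_force: [0.3, 0.3, -1.5]
width: 59.1
grasp_force: 12.2
```

```bash
cat > j.py <<'E'
from h import *
np.set_printoptions(precision=1,suppress=True)
o=ctrl.get_obs(); M=R.from_rotvec(o['orientation']).as_matrix(); print(o['t'],o['ee_pos'],'yang',np.degrees(np.arctan2(M[1,1],M[0,1])),o['width'],o['grasp_force'])
p=shot('wrist'); save(p,'w5.png')
q=shot('scene')
for pp,n in ((p,'w'),(q,'s')):
    for k,zz in (('pliers_tips',66),('pliers',138),('ring_ears',38)):
        for l in models.landmark_of(pp,k)[:1]: print(n,k,l['conf'],np.array(l['location']),at_z(pp,l['location'],zz),depth_pt(pp,l['location']))
W=cloud(p); z=W[...,2]; c=o['ee_pos']
d=np.hypot(W[...,0]-c[0],W[...,1]-c[1])
m=(z>c[2]-25)&(z<c[2]-18)&(d<45); s=W[m][:,:2].astype(np.float32); print('bracket',len(s),len(s)>5 and cv2.minAreaRect(s))
b=q['pixels']; im=b[120:280,360:520]; cv2.imwrite('pics/s5.png',cv2.cvtColor(cv2.resize(im,(600,600),interpolation=cv2.INTER_CUBIC),cv2.COLOR_RGB2BGR))
E
python3 j.py
```

```text
12.3667 [562.7 328.  194. ] yang 97.22158617859643 59.10802992750351 12.164577506482601
w pliers 0.95 [277.  241.9] [572.4 327.1 138. ] [559.7 325.9 171.6]
w ring_ears 0.62 [277.3 195.4] [563.1 325.2  38. ] [534.9 322.9 160.8]
s pliers_tips 0.79 [437.7 200.4] [528.8 346.4  66. ] [576.9 319.6 107.3]
s pliers 0.9 [441.3 175. ] [520.8 339.6 138. ] [568.7 313.7 174. ]
s ring_ears 0.52 [430.7 215.5] [552.6 327.8  38. ] [546.3 331.2  32.2]
bracket 3734 ((561.5906982421875, 328.181640625), (55.33443069458008, 29.90910530090332), 8.286965370178223)
```

View pics/w5.png

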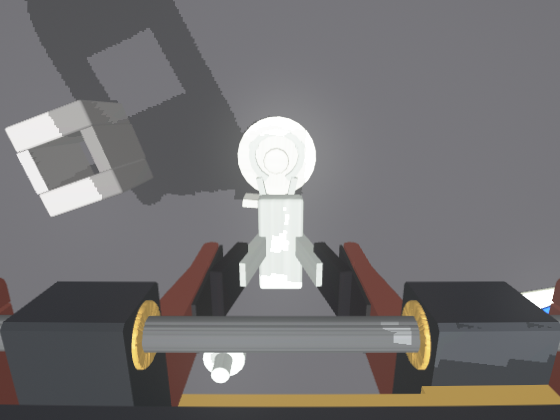

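The wrist view shows the pliers hanging straight at (280,240), with the ring's ears in line with them at (277,190). I lower the tips between the ears.

Emit:
{"name": "play_rows", "arguments": {
  "dp": [
    [0,0,-10],
    [0,0,-18],
    [0,0,-15],
    [0,0,-5],
    [0,0,0],
    [0,0,0]
  ],
  "yaw": [0,0,0,0,0,0]
}}

```text
t: 13.27
ee_pos: [563.2, 324.0, 146.8]
orientation: [0.197, -3.135, 0.0]
ft_force: [-0.2, 0.1, -1.7]
width: 59.1
grasp_force: 12.2
```

```bash
cat > k.py <<'E'
from h import *
np.set_printoptions(precision=1,suppress=True)
o=ctrl.get_obs(); M=R.from_rotvec(o['orientation']).as_matrix(); c=o['ee_pos']
print(o['t'],c,'yang',np.degrees(np.arctan2(M[1,1],M[0,1])),o['width'],o['grasp_force'],o['ft_force'],o['moment'])
p=shot('wrist'); q=shot('scene'); W=cloud(p); z=W[...,2]
d=np.hypot(W[...,0]-c[0],W[...,1]-c[1])
m=(z>c[2]-25)&(z<c[2]-18)&(d<45); s=W[m][:,:2].astype(np.float32); print('bracket',len(s),np.median(z[m]) if len(s) else 0,len(s)>5 and cv2.minAreaRect(s))
m=(z>c[2]+25)&(z<c[2]+42)&(d<45); s=W[m][:,:2]
im=q['pixels'][120:280,360:520]; cv2.imwrite('pics/s6.png',cv2.cvtColor(cv2.resize(im,(600,600),interpolation=cv2.INTER_CUBIC),cv2.COLOR_RGB2BGR))
E
python3 k.py
```

```text
13.2667 [563.2 324.  146.8] yang 97.18621681271223 59.05188176659421 12.167963432148099 [-0.2  0.1 -1.7] [ 0. -0. -0.]
bracket 3726 124.41016478502956 ((561.9829711914062, 323.8008728027344), (55.001953125, 30.38532066345215), 7.074177265167236)
```

View pics/s6.png

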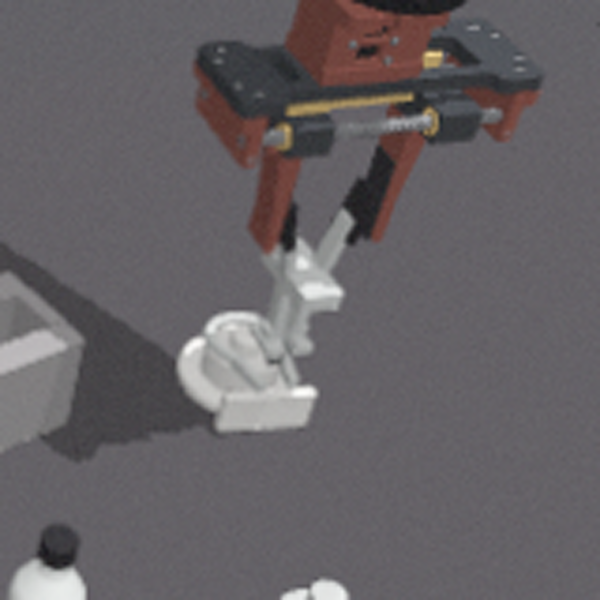

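The pliers stand over the ears, near (290,330) in the crop. The bracket is 1 mm short in x and its yaw matches, so I lower the rest of the way.

Emit:
{"name": "play_rows", "arguments": {
  "dp": [
    [1,0.3,-3],
    [0,0,-6],
    [0,0,-6],
    [0,0,-4],
    [0,0,-1],
    [0,0,0]
  ],
  "yaw": [0,0,0,0,0,0]
}}

```text
t: 13.87
ee_pos: [563.7, 324.2, 126.2]
orientation: [0.197, -3.134, 0.001]
ft_force: [0.0, 0.8, -1.1]
width: 59.4
grasp_force: 12.2
```

Emit:
{"name": "play_rows", "arguments": {
  "dp": [
    [0,0,0],
    [0,0,0],
    [0,0,0],
    [0,0,0],
    [0,0,0],
    [0,0,0],
    [0,0,0],
    [0,0,0]
  ],
  "yaw": [0,0,0,0,0,0,0,0],
  "gripper": 1
}}

```text
t: 14.53
ee_pos: [565.1, 324.8, 127.9]
orientation: [-0.197, 3.133, 0.001]
ft_force: [1.5, 1.2, 5.5]
width: 31.8
grasp_force: 30.0
```

```bash
cat > l.py <<'E'
from h import *
np.set_printoptions(precision=1,suppress=True)
o=ctrl.get_obs(); c=np.array(o['ee_pos']); print(o['t'],c,o['width'],o['grasp_force'],o['ft_force'])
p=shot('wrist'); W=cloud(p); z=W[...,2]; np.save('l.npy',W); save(p,'w7.png')
C=np.array([530.4,320.2]); d=np.hypot(W[...,0]-C[0],W[...,1]-C[1])
L=W[...,:2]-C; a=np.radians(7); L=L@np.array([[np.cos(a),np.sin(a)],[-np.sin(a),np.cos(a)]]).T
m=(z>33.5)&(z<37.5)&(d<34); q=L[m]; print('ring pts',len(q),'x',np.percentile(q[:,0],[1,99]),'y',np.percentile(q[:,1],[1,99]))
ang=np.degrees(np.arctan2(q[:,1],q[:,0]))
for lo in range(-180,180,30):
    k=(ang>=lo)&(ang<lo+30)
    if k.sum()>3: print(lo,k.sum(),np.percentile(np.hypot(*q[k].T),[3,97]))
m=(z>c[2]-25)&(z<c[2]-18)&(np.hypot(W[...,0]-c[0],W[...,1]-c[1])<45); s=W[m][:,:2].astype(np.float32); print('bracket',len(s),np.median(z[m]),cv2.minAreaRect(s))
E
python3 l.py
```

```text
14.5333 [565.1 324.8 127.9] 31.77548861362372 30.000604391098022 [1.5 1.2 5.5]
ring pts 1453 x [-28.1  19.5] y [-26.8  27.5]
-180 156 [22.8 28.6]
-150 171 [20.9 28.6]
-120 151 [21.7 28.3]
-90 137 [21.3 27.1]
-60 103 [21.2 28. ]
30 100 [21.6 28.9]
60 144 [22. 28.]
90 150 [22.5 28.6]
120 172 [22.1 29.1]
150 169 [12.1 28.9]
bracket 644 103.23321029941715 ((563.7109985351562, 324.77276611328125), (52.263675689697266, 25.830076217651367), 6.8796210289001465)
```

The fingers stand at 31.8 mm and the bore measures about 22 mm in radius, so the ring is fully spread. Lifting gently.

Emit:
{"name": "play_rows", "arguments": {
  "dp": [
    [0,0,2],
    [0,0,4],
    [0,0,7],
    [0,0,9],
    [0,0,9],
    [0,0,7],
    [0,0,4],
    [0,0,0]
  ],
  "yaw": [0,0,0,0,0,0,0,0]
}}

```text
t: 15.25
ee_pos: [564.9, 324.8, 170.6]
orientation: [-0.197, 3.133, 0.002]
ft_force: [0.8, -0.5, -2.4]
width: 31.6
grasp_force: 30.0
```

```bash
cat > m.py <<'E'
from h import *
import sys
np.set_printoptions(precision=1,suppress=True)
o=ctrl.get_obs(); c=np.array(o['ee_pos']); print(o['t'],c,o['width'],o['grasp_force'],o['ft_force'])
p=shot('wrist'); save(p,sys.argv[1]); W=cloud(p); z=W[...,2]; np.save('m.npy',W)
a=np.radians(7); L=(W[...,:2]-c[:2])@np.array([[np.cos(a),np.sin(a)],[-np.sin(a),np.cos(a)]]).T; L[...,0]+=33.6
d=np.hypot(L[...,0],L[...,1]); H=z-c[2]
m=(d<31)&(d>14)&(H>-98)&(H<-84)&(L[...,0]<18); print(np.histogram(H[m],bins=np.arange(-98,-83,1)))
if m.sum()>10:
    h=np.median(H[m]); k=m&(abs(H-h)<2.5); q=L[k]; print(len(q),'H',h,'abs',h+c[2],'x',np.percentile(q[:,0],[1,99]),'y',np.percentile(q[:,1],[1,99]))
    A=np.c_[q,np.ones(len(q))]; f=np.linalg.lstsq(A,H[k],rcond=None)[0]; print('tilt deg',np.degrees(f[:2]))
    b=q[(d[k]>23)&(q[:,0]<5)]; ang=np.degrees(np.arctan2(b[:,1],b[:,0]))%360; P=[]
    for t in range(90,270,12):
        s=b[(ang>=t)&(ang<t+12)]
        if len(s)>4: P.append(s[np.argmax(np.hypot(*s.T))])
    P=np.array(P); A=np.c_[2*P,np.ones(len(P))]; f=np.linalg.lstsq(A,(P**2).sum(1),rcond=None)[0]; r=np.sqrt(f[2]+f[0]**2+f[1]**2)
    print('circle local',f[:2],'r',r,'world',c[:2]+np.array([[np.cos(a),-np.sin(a)],[np.sin(a),np.cos(a)]])@(f[:2]-[33.6,0]))
E
python3 m.py w8.png
```

```text
15.25 [564.9 324.8 170.6] 31.611704405548164 29.999126493930817 [ 0.8 -0.5 -2.4]
(array([  1,  10,  18,  24,  49, 388, 715, 264,  51,  29,   5,   0,   0,
         0]), array([-98, -97, -96, -95, -94, -93, -92, -91, -90, -89, -88, -87, -86,
       -85, -84]))
1465 H -91.618602639672 abs 78.93338354288271 x [-29.5  17.3] y [-27.2  26.9]
tilt deg [-0.4 -0. ]
circle local [-2.5 -0.2] r 28.169165231507296 world [529.1 320.2]
```

View pics/w8.png

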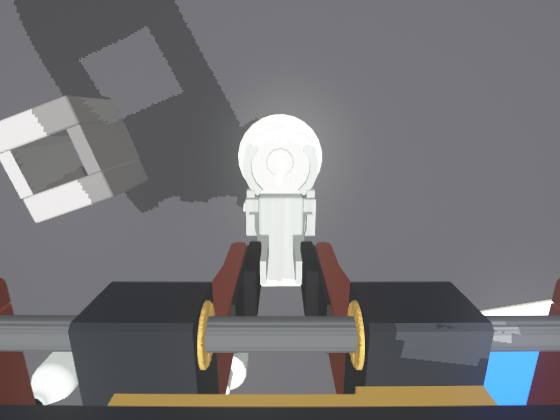

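The wrist view shows the ring held level by the pliers at (280,160), spread and clear of its stand. I carry it to the housing.

Emit:
{"name": "play_rows", "arguments": {
  "dp": [
    [0,-2,4],
    [1,-5,10],
    [2,-10,12],
    [3,-16,12],
    [4,-21,8],
    [5,-25,4],
    [5,-26,0],
    [5,-26,0]
  ],
  "yaw": [0,0,0,0,0,0,0,0]
}}

```text
t: 15.97
ee_pos: [590.0, 191.1, 220.9]
orientation: [-0.197, 3.133, 0.0]
ft_force: [-0.1, 0.3, -2.3]
width: 31.8
grasp_force: 30.0
```

Emit:
{"name": "play_rows", "arguments": {
  "dp": [
    [5,-26,0],
    [5,-26,0],
    [5,-26,0],
    [5,-26,0],
    [5,-26,0],
    [5,-26,0],
    [5,-26,0],
    [5,-24,0]
  ],
  "yaw": [0,0,0,0,0,0,0,0]
}}

```text
t: 16.63
ee_pos: [629.2, -15.7, 220.5]
orientation: [-0.195, 3.134, -0.001]
ft_force: [-0.2, 0.2, -1.6]
width: 32.0
grasp_force: 30.0
```

Emit:
{"name": "play_rows", "arguments": {
  "dp": [
    [5,-22,0],
    [4,-18,0],
    [3,-12,0],
    [1.2,-5,0],
    [0,0,0],
    [0,0,0]
  ],
  "yaw": [0,0,0,0,0,0]
}}

```text
t: 17.13
ee_pos: [642.1, -69.5, 219.2]
orientation: [0.196, -3.135, -0.001]
ft_force: [-0.5, 1.0, -1.5]
width: 31.7
grasp_force: 30.0
```

```bash
cat >> m.py <<'E'
dd=np.hypot(W[...,0]-607.9,W[...,1]+73.7)
m=(z>86)&(z<91.5)&(dd<115)&(dd>60); q=W[m][:,:2].astype(np.float32)
if len(q)>50: print('rim',len(q),np.median(z[m]),cv2.minAreaRect(q))
m=(z>73)&(z<79)&(dd<20); print('axle top',m.sum(), m.sum()>5 and cv2.minEnclosingCircle(W[m][:,:2].astype(np.float32)))
E
python3 m.py w9.png
```

```text
17.1333 [642.1 -69.5 219.2] 31.69150828197209 29.999505579471588 [-0.5  1.  -1.5]
(array([  4,   8,  14,  20,  41, 358, 709, 323,  46,  32,  12,   0,   0,
         0]), array([-98, -97, -96, -95, -94, -93, -92, -91, -90, -89, -88, -87, -86,
       -85, -84]))
1477 H -91.5469699173247 abs 127.68175501323515 x [-29.8  17.3] y [-27.3  26.8]
tilt deg [-0.5  0. ]
circle local [-2.7 -0.2] r 28.151029034158018 world [606.1 -74.1]
rim 6166 88.78945019849814 ((608.024169921875, -73.89517974853516), (150.97344970703125, 151.17227172851562), 75.2292251586914)
axle top 981 ((607.2391967773438, -73.73749542236328), 16.765026092529297)
```

View pics/w9.png

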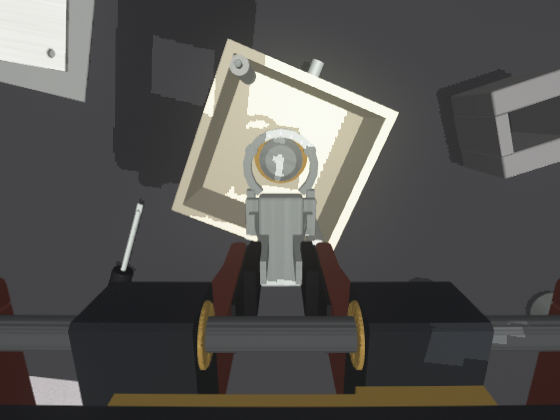

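The wrist view shows the ring at (280,165) with the axle at (280,158) through its bore. I fit the ring's centre by its annulus.

```bash
python3 - <<'E'
import numpy as np
from scipy.optimize import least_squares
W=np.load('m.npy'); z=W[...,2]; c=np.array([607,-74.])
d=np.hypot(W[...,0]-c[0],W[...,1]-c[1]); m=(abs(z-127.7)<2)&(d<33)
a=np.radians(7); L=(W[m][:,:2]-c)@np.array([[np.cos(a),np.sin(a)],[-np.sin(a),np.cos(a)]]).T
L=L[L[:,0]<14]
for w in (1,.3):
  f=lambda p:(lambda r: np.clip(21.8-r,0,None)+np.clip(r-28.2,0,None))(np.hypot(L[:,0]-p[0],L[:,1]-p[1]))
  s=least_squares(f,[0,0],loss='soft_l1',f_scale=w); print(len(L),s.x,s.cost)
# inner radius medians
for t in range(-180,180,20):
    an=np.degrees(np.arctan2(L[:,1],L[:,0])); k=(an>=t)&(an<t+20)
    if k.sum()>10: r=np.hypot(*L[k].T); print(t,np.percentile(r,[4,50,96]).round(1))
E
```

```text
1288 [-0.78237451 -0.00958513] 6.8609515595143495
1288 [-0.81233665 -0.0026935 ] 4.0951265112188695
-180 [23.  26.  28.7]
-160 [23.  25.8 28.4]
-140 [22.2 25.7 28.7]
-120 [22.1 25.5 28.6]
-100 [21.9 25.  27.8]
-80 [21.8 24.9 27.5]
-60 [21.4 23.2 26.1]
40 [21.4 23.  26.5]
60 [21.7 24.8 27.5]
80 [22.3 25.2 27.7]
100 [22.2 25.3 28.5]
120 [21.9 25.6 28.9]
140 [23.  26.  28.6]
160 [23.  25.9 28.7]
```

Emit:
{"name": "play_rows", "arguments": {
  "dp": [
    [1.0,0.2,-3],
    [0.6,0.1,-7],
    [0,0,-9],
    [0,0,-9],
    [0,0,-7],
    [0,0,-4],
    [0,0,-1],
    [0,0,0]
  ],
  "yaw": [0,0,0,0,0,0,0,0]
}}

```text
t: 17.85
ee_pos: [643.7, -69.2, 178.3]
orientation: [0.197, -3.134, -0.0]
ft_force: [-1.2, 0.6, -2.8]
width: 31.6
grasp_force: 30.0
```

```bash
python3 m.py w10.png; cat > n.py <<'E'
import numpy as np
from scipy.optimize import least_squares
W=np.load('m.npy'); z=W[...,2]; c=np.array([607.9,-73.7])
d=np.hypot(W[...,0]-c[0],W[...,1]-c[1]); mm=(z>78.5)&(z<95)&(d<33)&(d>20)&(W[...,0]<c[0]+14); zt=np.median(z[mm]); m=mm&(abs(z-zt)<2)
L=W[m][:,:2]-c
f=lambda p:(lambda r: np.clip(21.8-r,0,None)+np.clip(r-28.2,0,None))(np.hypot(L[:,0]-p[0],L[:,1]-p[1]))
print('ring top',zt,'off axle',least_squares(f,[0,0],loss='soft_l1').x)
k=(d<19)&(z>70)&(z<78.5)
print(k.sum(),np.median(z[k]))
k&=z>74.5; q=W[k][:,:2]-c; g=lambda p: np.clip(np.hypot(q[:,0]-p[0],q[:,1]-p[1])-14,0,None)
print('top disc',q.min(0),q.max(0),least_squares(g,[0,0]).x)
E
python3 n.py
```

```text
17.85 [643.7 -69.2 178.3] 31.558974394095724 29.999376833438873 [-1.2  0.6 -2.8]
(array([  1,  11,  18,  18,  38, 314, 733, 326,  72,  34,   8,   0,   0,
         0]), array([-98, -97, -96, -95, -94, -93, -92, -91, -90, -89, -88, -87, -86,
       -85, -84]))
1484 H -91.47671143527342 abs 86.8045312769764 x [-29.8  17.3] y [-27.2  26.9]
tilt deg [-0.6  0. ]
circle local [-2.8 -0.3] r 28.144276096380676 world [607.6 -73.9]
rim 8083 88.758683315859 ((607.5963134765625, -73.50005340576172), (151.28456115722656, 150.55345153808594), 75.3934555053711)
axle top 1284 ((608.3204345703125, -73.92363739013672), 16.723743438720703)
ring top 86.8149180378548 off axle [-0.01229312 -0.0322726 ]
1642 75.39216167333032
top disc [-14.82740955 -14.92861355] [14.51228583 14.94529762] [-0.16887747  0.05822801]
```

Emit:
{"name": "play_rows", "arguments": {
  "dp": [
    [0,0,-3],
    [0,0,-5],
    [0,0,-6],
    [0,0,-6],
    [0,0,-5],
    [0,0,-3],
    [0,0,-1],
    [0,0,0]
  ],
  "yaw": [0,0,0,0,0,0,0,0]
}}

```text
t: 18.57
ee_pos: [643.8, -69.2, 149.5]
orientation: [0.197, -3.135, -0.0]
ft_force: [0.2, -0.3, -2.5]
width: 31.4
grasp_force: 30.0
```

```bash
python3 m.py w11.png | sed -n '1p;3,5p'; sed -i 's/z>78.5)&(z<95)/z>47.5)\&(z<66)/' n.py; python3 n.py
```

```text
18.5667 [643.8 -69.2 149.5] 31.389797792158504 29.999370574951172 [ 0.2 -0.3 -2.5]
         6]), array([-98, -97, -96, -95, -94, -93, -92, -91, -90, -89, -88, -87, -86,
       -85, -84]))
1482 H -91.46883958587563 abs 58.0015851628622 x [-29.8  17.3] y [-27.3  26.8]
ring top 57.99098217575241 off axle [ 0.07465028 -0.07951106]
2031 75.39746964420823
top disc [-14.41780527 -14.88468344] [14.99117402 14.8953103 ] [-0.12245641 -0.05225838]
```

Emit:
{"name": "play_rows", "arguments": {
  "dp": [
    [0,0,-2],
    [0,0,-2],
    [0,0,-1.5],
    [0,0,-1],
    [0,0,-0.5],
    [0,0,0],
    [0,0,0]
  ],
  "yaw": [0,0,0,0,0,0,0]
}}

```text
t: 19.2
ee_pos: [644.0, -69.3, 143.0]
orientation: [-0.197, 3.135, -0.0]
ft_force: [0.0, -0.7, -2.1]
width: 31.4
grasp_force: 30.0
```

Emit:
{"name": "play_rows", "arguments": {
  "dp": [
    [0,0,-0.4],
    [0,0,0],
    [0,0,0]
  ],
  "yaw": [0,0,0]
}}

```text
t: 19.45
ee_pos: [644.1, -69.3, 142.6]
orientation: [-0.197, 3.135, -0.0]
ft_force: [-0.1, -0.1, -2.4]
width: 31.7
grasp_force: 30.0
```

Emit:
{"name": "play_rows", "arguments": {
  "dp": [
    [0,0,-0.5],
    [0,0,0],
    [0,0,0]
  ],
  "yaw": [0,0,0]
}}

```text
t: 19.7
ee_pos: [644.2, -69.3, 142.2]
orientation: [-0.197, 3.135, -0.0]
ft_force: [-0.1, -0.8, -0.9]
width: 31.2
grasp_force: 30.0
```

Emit:
{"name": "play_rows", "arguments": {
  "dp": [
    [0,0,-0.5],
    [0,0,0],
    [0,0,0]
  ],
  "yaw": [0,0,0]
}}

```text
t: 19.95
ee_pos: [644.2, -69.3, 141.8]
orientation: [-0.197, 3.135, -0.0]
ft_force: [0.6, 0.2, 1.2]
width: 31.8
grasp_force: 30.0
```

Emit:
{"name": "play_rows", "arguments": {
  "dp": [
    [0,0,-0.4],
    [0,0,0],
    [0,0,0],
    [0,0,0]
  ],
  "yaw": [0,0,0,0]
}}

```text
t: 20.28
ee_pos: [644.2, -69.3, 141.3]
orientation: [-0.197, 3.135, -0.0]
ft_force: [0.5, 0.4, 1.0]
width: 31.8
grasp_force: 30.0
```

```bash
python3 m.py w12.png | sed -n '1p;4,6p'; sed -i 's/z>47.5)&(z<66)/z>47.8)\&(z<56)/' n.py; python3 n.py
```

```text
20.2833 [644.2 -69.3 141.3] 31.809607218147296 29.999771118164062 [0.5 0.4 1. ]
       -85, -84]))
1452 H -88.37539000565299 abs 52.89294597846167 x [-29.8  17.4] y [-27.5  26.9]
tilt deg [-3.4 -0. ]
ring top 53.23652413661529 off axle [ 0.70317294 -0.13366747]
2123 75.40022710526935
top disc [-15.75993996 -14.93823723] [14.70704391 14.65327384] [-0.15347554  0.06087005]
```

View pics/w12.png

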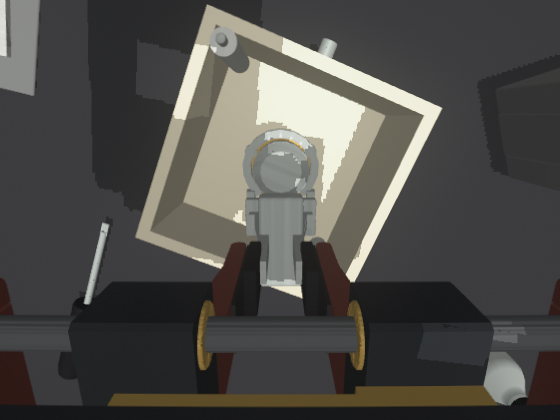

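The ring is down around the shaft at (280,165) but tilted 3.4°, with its back high. The ears were pushed down past the point of contact, so I ease up and look again.

Emit:
{"name": "play_rows", "arguments": {
  "dp": [
    [0,0,0.5],
    [0,0,0.4],
    [0,0,0],
    [0,0,0]
  ],
  "yaw": [0,0,0,0]
}}

```text
t: 20.67
ee_pos: [643.8, -69.2, 141.9]
orientation: [0.197, -3.135, -0.0]
ft_force: [0.8, 0.0, -0.4]
width: 31.8
grasp_force: 30.0
```

```bash
python3 m.py w13.png | sed -n '1p;4,6p'; python3 n.py; python3 - <<'E'
import numpy as np
W=np.load('m.npy'); z=W[...,2]; c=np.array([608,-73.8]); a=np.radians(7)
L=(W[...,:2]-c)@np.array([[np.cos(a),np.sin(a)],[-np.sin(a),np.cos(a)]]).T; d=np.hypot(L[...,0],L[...,1])
for x0 in range(-30,50,5):
    m=(L[...,0]>=x0)&(L[...,0]<x0+5)&(z>40)&(z<60)&(d>22.5)&((d<28)|(abs(abs(L[...,1])-23)<2.5)&(x0>10)); 
    if m.sum()>8: print(x0,m.sum(),np.percentile(z[m],[10,50,90]).round(1))
E
```

```text
20.6667 [643.8 -69.2 141.9] 31.827142943641196 29.999586045742035 [ 0.8  0.  -0.4]
       -85, -84]))
1473 H -89.60218843606833 abs 52.25508885781471 x [-29.9  17.7] y [-27.3  27. ]
tilt deg [-2.2  0. ]
ring top 52.4617401244829 off axle [ 0.29802487 -0.17800109]
2083 75.42115782783841
top disc [-15.31127559 -15.082153  ] [14.51529165 15.46355375] [-0.18486025  0.00543469]
-30 107 [52.2 53.3 54.2]
-25 254 [52.2 53.1 54.1]
-20 150 [52.1 52.8 53.8]
-15 122 [51.8 52.7 53.5]
-10 102 [51.4 52.4 53.1]
-5 94 [51.1 52.  53. ]
0 100 [50.9 51.6 52.5]
5 97 [50.6 51.4 52.2]
10 101 [50.3 51.1 51.8]
15 166 [49.8 51.4 54.1]
20 76 [50.4 53.7 57.9]
```

Emit:
{"name": "play_rows", "arguments": {
  "dp": [
    [0,0,0.5],
    [0,0,0],
    [0,0,0],
    [0,0,0]
  ],
  "yaw": [0,0,0,0]
}}

```text
t: 21.05
ee_pos: [643.6, -69.2, 142.3]
orientation: [0.197, -3.135, -0.0]
ft_force: [-0.5, 0.5, -3.0]
width: 31.8
grasp_force: 30.0
```

```bash
cat > o.py <<'E'
import numpy as np
W=np.load('m.npy'); z=W[...,2]; c=np.array([608,-73.8]); a=np.radians(7)
L=(W[...,:2]-c)@np.array([[np.cos(a),np.sin(a)],[-np.sin(a),np.cos(a)]]).T; d=np.hypot(L[...,0],L[...,1])
for x0 in range(-30,20,10):
    m=(L[...,0]>=x0)&(L[...,0]<x0+10)&(z>40)&(z<60)&(d>22.5)&(d<28)
    if m.sum()>8: print(x0,m.sum(),np.percentile(z[m],[10,50,90]).round(1))
E
python3 m.py w14.png | sed -n '1p;4,6p'; python3 n.py; python3 o.py
```

```text
21.05 [643.6 -69.2 142.3] 31.750768059162514 29.99940812587738 [-0.5  0.5 -3. ]
       -85, -84]))
1465 H -90.45584343391566 abs 51.843162135923066 x [-29.9  17.6] y [-27.3  27. ]
tilt deg [-1.2 -0.1]
ring top 51.99768066117488 off axle [0.00038969 0.05631667]
2068 75.44838476664331
top disc [-15.20032376 -15.21106741] [14.51413156 15.4614086 ] [-0.19947192 -0.03117006]
-30 346 [51.6 52.5 53.3]
-20 270 [51.4 52.2 53.1]
-10 205 [50.9 51.9 52.8]
0 195 [50.6 51.5 52.2]
10 211 [50.3 51.2 52.6]
```

Emit:
{"name": "play_rows", "arguments": {
  "dp": [
    [0,0,-0.25],
    [0,0,0],
    [0,0,0],
    [0,0,0],
    [0,0,0],
    [0,0,0]
  ],
  "yaw": [0,0,0,0,0,0]
}}

```text
t: 21.6
ee_pos: [644.0, -69.2, 142.3]
orientation: [-0.197, 3.135, -0.0]
ft_force: [-0.0, 0.8, -2.8]
width: 31.7
grasp_force: 30.0
```

```bash
python3 m.py w15.png | sed -n '1p;4,6p'; python3 n.py; python3 o.py
```

```text
21.6 [644.  -69.2 142.3] 31.723177455012582 29.99946266412735 [-0.   0.8 -2.8]
       -85, -84]))
1470 H -90.51838059114097 abs 51.76733887945541 x [-29.8  17.6] y [-27.3  27. ]
tilt deg [-1.4 -0.1]
ring top 51.958990471010225 off axle [ 0.26009081 -0.15095925]
2089 75.44265927868659
top disc [-15.50993679 -15.40848473] [14.48756112 15.89011886] [-0.18288984  0.03512782]
-30 362 [51.4 52.3 53.4]
-20 258 [51.4 52.2 53.1]
-10 203 [50.8 51.8 52.6]
0 196 [50.5 51.3 52.2]
10 218 [50.2 51.  52.2]
```

Emit:
{"name": "play_rows", "arguments": {
  "dp": [
    [0,0,-0.2],
    [0,0,0],
    [0,0,0],
    [0,0,0],
    [0,0,0],
    [0,0,0]
  ],
  "yaw": [0,0,0,0,0,0]
}}

```text
t: 22.15
ee_pos: [644.0, -69.2, 142.2]
orientation: [-0.197, 3.135, -0.0]
ft_force: [-0.3, 0.2, -1.5]
width: 31.7
grasp_force: 30.0
```

```bash
python3 m.py w16.png | sed -n '1p;4,6p'; python3 o.py; python3 - <<'E'
from h import *
p=shot('top'); W=cloud(p); z=W[...,2]
d=np.hypot(W[...,0]-472,W[...,1]+375); m=(z>6.5)&(z<11)&(d<112); print('cover',cv2.minAreaRect(W[m][:,:2].astype(np.float32)),np.median(z[m]))
E
```

```text
22.15 [644.  -69.2 142.2] 31.705798081586025 29.99954402446747 [-0.3  0.2 -1.5]
       -85, -84]))
1486 H -90.238504033851 abs 51.91159865531921 x [-29.8  17.6] y [-27.3  26.9]
tilt deg [-1.6  0. ]
-30 358 [51.6 52.7 53.6]
-20 261 [51.5 52.4 53.2]
-10 204 [51.  51.9 52.8]
0 197 [50.6 51.5 52.3]
10 219 [50.2 51.2 52.4]
cover ((477.66571044921875, -372.2569580078125), (178.207275390625, 182.87525939941406), 81.23596954345703) 8.15352349370471
```

```bash
python3 -c "
from h import *
print(ticket.close_job())"
```

```text
the job is handed in; nothing more can be done
None
```

I handed the job in at about 22 s: the cover lies flat on the mat, and the squeezed pliers hold the ring spread on the brass collar, centred within about 0.5 mm but tilted about 1.6°, so its front touches the collar while its back sits about 1.5 mm high.

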